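# Square the bowl lathe's tool rest to the rim

### The job

Get the lathe's tool rest ready for hollowing: loosen its clamp lever (left-hand thread, so it loosens clockwise seen from above), swing the rest in from where it was left until its arm is parallel to the rim of the bowl, within about three degrees, then tighten the lever fully home again without losing the angle. Never force the rest round while it is clamped; at the end let go, with the other things on the bench left where they are.

Things in the scene. Friction and masses are not known exactly. Their poses are not given: they have to be found in the camera images.
- stand: Tool-rest stand bolted to the bench: dark steel base plate 170 x 110 x 14 mm with an upright post. Origin on the post's axis at bench height; z up. Both the rest and the clamp lever turn about this vertical axis. Its yaw varies.
- rest_grip (a point): Grip point on the tool rest's dark steel arm, 135 mm from the post axis, 119 mm above the bench. The arm is a level bar 16 mm wide, 103 to 135 mm above the bench (a thin steel rod on top reaches 139 mm), ending 175 mm from the axis. y axis: along the arm away from the post; z up. Its hinge is stiff: it swings at about 2 N here and stays where it is let go.
- tool_rest (a joint): Angle of the rest about the post (rad): 0 when its arm lies along the stand's +y, growing anticlockwise seen from above, i.e. as the free end swings away from the bowl towards the robot. Stops at -0.5 and 1.25.
- lever_knob (a point): Grip point on the clamp lever's upright black handle: round, 18 to 24 mm thick, 125 mm from the post axis, standing 38 to 108 mm above the bench; this point is on its axis 83 mm up. The lever is a level steel rod 14 mm thick, 48 mm above the bench, lower than the rest. The -y axis points along the lever away from the post.
- clamp_lever (a joint): Turn of the clamp lever (rad): 0 fully tight at its stop, lever along the stand's -y; grows as it turns CLOCKWISE seen from above, which loosens (left-hand thread); other stop at 0.9. Below about 0.35 the rest counts as clamped and must not be forced round; above, it is free. The lever moves at about 3 N at the handle and stays where it is left.
- rim (a point): Centre of the open rim of the pale wooden bowl (130 mm diameter, axis level 112 mm above the bench) fixed on the grey lathe. -x points out of the bowl's mouth, y is level in the rim plane, z up. The rest is parallel when rest_grip's y and this y agree; the arm then stands about 62 mm before the rim plane. The lathe's yaw differs from the stand's.
- gouge: Bystander: turning gouge lying on the bench, 240 mm long, brown handle and steel shaft. Origin under its handle's front end, bench height.
- spare_blank: Bystander: round pale wood blank, 110 mm diameter, 50 mm high. Origin under its centre.
- mallet: Bystander: wooden mallet lying down, head 100 mm long, 68 mm diameter, handle reaching 180 mm. Origin under the middle of its head.

How it is judged:
By the outcome, as a careful person would: the job done as asked, in the order asked, and still so for the second after the job is handed in, with the robot touching nothing.
It also fails if it takes over 72 s, if anything falls off the work surface, if the arm or the gripper's body presses on something with over 40 N, if the wrist force passes 120 N, or if a joint passes its speed limit or range.

### The arm

A 7-joint arm with a two-finger parallel gripper is mounted at the origin on the work surface. World frame = base frame: x ahead of the robot, y to its left, z up, the work surface at z = 0. Lengths are in m, angles in rad, forces in N, time in s.
With the tool pointing down it reaches from about 0.35 to 0.9 m from the base axis. Payload 19.9 kg.
Tool frame: the origin (TCP) lies at the very end of the fingers, on their centre line; the grasp point (between the pads) lies 19 mm behind it; z points along the fingers, y is the direction in which the jaws open and shut (so a half turn about z gives the same grasp; the last joint's range is limited). The gripper opens to 94 mm and grips with 3 to 60 N. Pads are 16 mm wide; open, the fingers measure 119 mm over their backs; the gripper's body (75 mm by 177 mm) begins 78 mm behind the grasp point.
Start: joints at [1.147, 0.417, -0.01, 1.614, 0.005, 1.111, -0.053], TCP at [0.233, -0.58, 0.181] pointing down, gripper open.
Joint ranges: [-2.81, 2.81], [-0.39, 2.02], [-1.27, 1.25], [0.06, 2.57], [-1.19, 4.33], [0.19, 2], [-2.82, 2.82]. Speed limits (rad/s): [1.89, 1.89, 2.39, 2.39, 3.01, 3.01, 3.01].

### API

Orientations are given as a unit quaternion [w, x, y, z].
In Python, from workcell import robot gives the robot as it stands. The module is installed in compiled form; this text tells all that it offers.
- The arm moves only by the tool drive_tool, never from a script. Its argument "deltas" is a list of rows, each a list of 7 numbers: the turn, a rotation vector about the world's x, y, z in degrees, then the shift along the world's x, y, z in mm, then the finger opening in mm, from 0 to 94. In form: [[wx, wy, wz, tx, ty, tz, fingers], ...]. A call has exactly 10 rows; each row shifts and turns the pose as measured when the row begins; what a row does not reach is not made up. A row lasts 1/8 s, in which the tool goes at most 62.5 mm and 10.7 degrees, less where a joint would pass 70% of its speed; a pose out of reach is approached as far as the arm can. A call is refused whole if a number of a shift passes 62.5 or a number of a turn 10.7, either way. A call with a gripper value outside its range is refused whole. The fingers move at their own pace and stop on an object; "force" is the grip in N (left out, the last holds). Time passes only in rows, so rows that do not move let the fingers close, or fill a call up. It gives the time, the measured TCP pose, the force and the opening at its end, in the units of the state.
- robot.observe(): the state, without advancing time (a new reading comes with each control period).
- robot.read_camera(name): name is "scene" or "top"; returns a dict with "image" (400x640x3 uint8, red, green, blue), "depth" (400x640 float32, m along the optical axis (not along the pixel's ray), 0 where there is no reading), "fx", "fy", "cx", "cy" (pixels), "camera_from_world" (4x4, takes a point from world to camera coordinates). Camera axes: x right, y down, z forward; pixel columns grow to the right and rows downward; lengths in m; the calibration is good to about 2 mm. A picture is of the moment at which its call begins.
- robot.job_done(): hands the job in, once; it reports no verdict.
Trained networks look in the newest picture that a camera, given by its name, has taken for a name from the list of things; names that differ only in an ending like _2 or _b are one class to them, and where a whole thing is asked for, a point or a joint stands for the part that bears it (a point fixed in the world has none). Each returns a list of dicts, best first, with "conf" (0 to 1); they miss things now and then, are a little off and sometimes report something else, mostly with a low value. They report only what shows in the picture. A call takes as long as a camera call.
- robot.recognise(camera, query): "centre" ([x, y, z] in m, in the coordinates of the camera as it stood for that picture, good to about 4 mm: the middle of the surface that is visible of it).
- robot.trace(camera, query): "mask" (400x640 bool, what is visible of it).
- robot.tip_of(camera, query): "centre" ([x, y, z] in m, in the coordinates of the camera as it stood for that picture, good to about 4 mm: a listed point, or the origin of a listed thing).
The state is a dict: "t": time; "joint_pos": joint angles; "qd": joint speeds; "tau": joint torques, N m; "position": TCP position; "tool_rot": TCP orientation; "ft_force": force on the tool from outside, world axes, zero at the start; "wrist_torque": the same for the moment, N m; "grip_width": finger opening in m.
Only numpy, scipy, OpenCV 4.12 (cv2) and the standard library are available. Lean on these libraries where they do the work, as an engineer would, in place of code of your own. Each camera call takes 0.05 s, during which the arm holds its last target.

## Working session

There is one attempt and no reset: what is moved stays moved. The work goes in short steps, Python scripts to look and compute and a tool call to move; the robot and the scene stay as the last step left them, time stands still between calls to the robot, and variables do not carry over. Pictures are saved under pics/ and viewed, and the job is handed in when it is done.

Besides the shell and the picture viewer there is one more tool, called after ">>>" as a command line: name --pt "numbers of a row" for each row, then --argument value for the rest. drive_tool: Moves the arm, as the interface text tells. Its arguments: {"type":"object","properties":{"deltas":{"type":"array"},"force":{"type":"number"}},"required":["deltas"]}

```bash
mkdir -p pics
cat > h.py <<'E'
import numpy as np, cv2
from workcell import robot
def cam(n):
    c=robot.read_camera(n); return c
def w(c,p):
    T=np.linalg.inv(c["camera_from_world"]); return (T@np.r_[p,1])[:3]
def cloud(c):
    d=c["depth"]; v,u=np.mgrid[:400,:640]
    P=np.stack([(u-c["cx"])/c["fx"]*d,(v-c["cy"])/c["fy"]*d,d,np.ones_like(d)],-1)
    return (P@np.linalg.inv(c["camera_from_world"]).T)[...,:3]
def save(c,n): cv2.imwrite("pics/"+n,c["image"][...,::-1])
E
python3 - <<'E'
from h import *
np.set_printoptions(precision=4,suppress=True)
s=robot.observe(); print(s)
for n in("scene","top"):
    c=cam(n); save(c,n+"0.png")
    print(n,w(c,[0,0,0]))
    for q in ["stand","rest_grip","lever_knob","rim","gouge","spare_blank","mallet"]:
        for r in robot.tip_of(n,q)[:2]: print(q,"tip",w(c,r["centre"]),r["conf"])
    for q in ["tool_rest","clamp_lever"]:
        for r in robot.recognise(n,q)[:2]: print(q,"rec",w(c,r["centre"]),r["conf"])
E
```

```text
{'t': 0.0, 'joint_pos': array([ 1.1475,  0.418 , -0.0103,  1.6142,  0.0047,  1.1107, -0.053 ]), 'qd': array([ 0.0001, -0.0004, -0.0014,  0.0006,  0.0003, -0.0002,  0.002 ]), 'tau': array([  0.0011, -85.1255,   0.6398, -42.5989,  -0.0487,   0.0184,
         0.0001]), 'position': array([ 0.2327, -0.5796,  0.1808]), 'tool_rot': array([-0.0006,  0.9818,  0.1898, -0.0002]), 'ft_force': array([0.0757, 0.7541, 1.8155]), 'wrist_torque': array([-0.0269,  0.0263,  0.0547]), 'grip_width': 0.09397852400193733}
scene [1.1582 0.4512 1.2423]
stand tip [0.5505 0.0224 0.0046] 0.84
lever_knob tip [ 0.5586 -0.1038  0.0828] 0.74
lever_knob tip [0.5481 0.0236 0.0028] 0.56
spare_blank tip [0.454  0.3942 0.0031] 0.89
mallet tip [ 0.6309 -0.404  -0.0002] 0.78
tool_rest rec [0.5346 0.0459 0.123 ] 0.78
tool_rest rec [ 0.4395 -0.3498  0.0204] 0.38
clamp_lever rec [ 0.567  -0.0915  0.0557] 0.49
top [ 0.381  -0.0262  1.564 ]
stand tip [ 0.5461  0.0216 -0.0009] 0.56
rest_grip tip [0.4224 0.079  0.1217] 0.64
lever_knob tip [ 0.5603 -0.1033  0.0828] 0.63
rim tip [0.5885 0.1235 0.1138] 0.92
gouge tip [ 0.4306 -0.3542 -0.0004] 0.76
spare_blank tip [0.4577 0.3915 0.003 ] 0.68
mallet tip [ 0.623  -0.4032 -0.002 ] 0.82
mallet tip [ 0.4325 -0.3558  0.0025] 0.28
tool_rest rec [0.5249 0.0349 0.1266] 0.78
clamp_lever rec [ 0.5528 -0.0758  0.0603] 0.5
```

View pics/scene0.png

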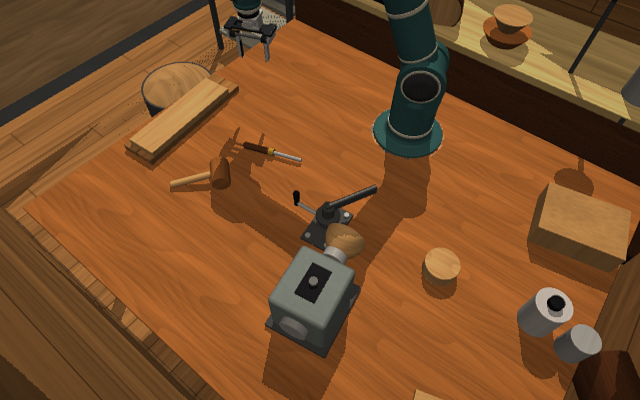

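View pics/top0.png

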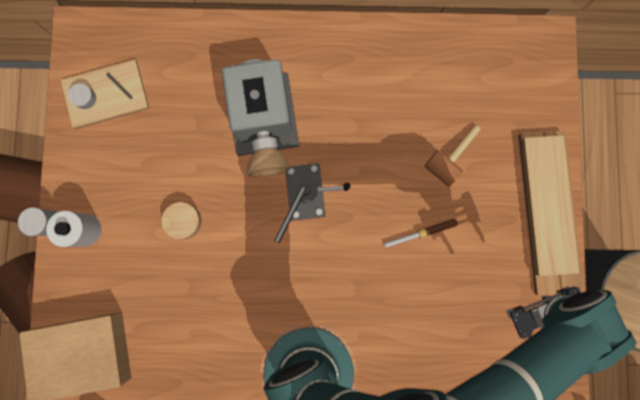

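Run:
```python
from h import *
np.set_printoptions(precision=4,suppress=True)
def rect(pts,l):
    r=cv2.minAreaRect((pts[:,:2]*1000).astype(np.float32)); print(l,len(pts),r)
cs={}
for n in ("top","scene"):
    c=cam(n); P=cloud(c); P=P[(c["depth"]>0)]; 
    z=P[:,2]; x=P[:,0]; y=P[:,1]
    print(n)
    # lathe
    L=P[(x>.6)&(x<1)&(y>-.05)&(y<.35)&(z>.03)]
    print("hist",np.histogram(L[:,2],bins=np.arange(.03,.3,.02)))
    zt=np.percentile(L[:,2],90); 
    rect(L[abs(L[:,2]-zt)<.012],"lathe top z%.3f"%zt)
    for z0 in (.02,.03):
        pass
    S=P[(x>.44)&(x<.66)&(y>-.06)&(y<.1)&(z>.009)&(z<.019)]; rect(S,"plate")
    A=P[(x>.35)&(x<.6)&(y>-.02)&(y<.16)&(z>.115)&(z<.145)&(np.hypot(x-.548,y-.022)>.04)]
    A=A[A[:,0]<.55]
    rect(A,"arm"); m=A[:,:2].mean(0); u,s_,v=np.linalg.svd(A[:,:2]-m); print(m,v[0],s_, A[:,2].max())
    B=P[(x>.5)&(x<.68)&(y>.04)&(y<.22)&(z>.1)]; 
    print("bowl",len(B),B.min(0),B.max(0))
    np.save(n+"B.npy",B)
    # lever
    K=P[(x>.5)&(x<.62)&(y>-.14)&(y<-.08)&(z>.06)&(z<.12)]; print("knob",K.mean(0),K.min(0),K.max(0))
    Rr=P[(x>.5)&(x<.62)&(y>-.09)&(y<-.03)&(z>.035)&(z<.06)]; print("rod",Rr.mean(0), np.polyfit(Rr[:,1],Rr[:,0],1) if len(Rr)>3 else 0)
    k=robot.trace(n,"rim")
    for q in ["rim","stand","tool_rest","clamp_lever"]:
        for r in robot.trace(n,q)[:1]: 
            m=r["mask"]; v,u=np.nonzero(m); print(q,r["conf"],m.sum(),u.min(),u.max(),v.min(),v.max())
    for k in range(2):
        cc=cam(n)
        for q in ["stand","rest_grip","lever_knob","rim"]:
            for r in robot.tip_of(n,q)[:1]: print(q,w(cc,r["centre"]),r["conf"])
    im=c["image"]
    if n=="top": cr=im[50:260,200:370]; cv2.imwrite("pics/topc.png",cv2.resize(cr,None,fx=2.8,fy=2.8,interpolation=2)[...,::-1])
    else: cr=im[170:370,250:400]; cv2.imwrite("pics/scec.png",cv2.resize(cr,None,fx=3,fy=3,interpolation=2)[...,::-1])
print(robot.observe()["t"])
```

```text
top
hist (array([  57,  137,   90,   90,  212,  540,  455, 2340, 1684,    0,    0,
          0,    0]), array([0.03, 0.05, 0.07, 0.09, 0.11, 0.13, 0.15, 0.17, 0.19, 0.21, 0.23,
       0.25, 0.27, 0.29]))
lathe top z0.193 3777 ((799.7471923828125, 160.38290405273438), (189.10682678222656, 168.88418579101562), 9.836543083190918)
plate 976 ((551.775390625, 11.345317840576172), (216.57069396972656, 139.48463439941406), 1.2329639196395874)
arm 293 ((450.35284423828125, 65.91293334960938), (16.626256942749023, 135.17572021484375), 64.61894989013672)
[0.4501 0.0653] [-0.903   0.4296] [0.6667 0.0853] 0.1448257210544921
bowl 975 [0.5006 0.0401 0.1031] [0.68   0.1862 0.1814]
knob [ 0.5547 -0.1036  0.1032] [ 0.5451 -0.1159  0.0612] [ 0.5651 -0.0939  0.1143]
rod [ 0.5521 -0.0591  0.0533] [-0.0673  0.5481]
rim 0.69 6920 221 298 59 176
stand 0.65 2214 275 349 164 242
tool_rest 0.92 809 275 317 177 242
stand [ 0.5463  0.0215 -0.001 ] 0.82
rest_grip [0.4235 0.0799 0.1174] 0.71
lever_knob [ 0.56   -0.1028  0.0807] 0.63
rim [0.5879 0.1261 0.1109] 0.68
stand [0.5469 0.0241 0.0004] 0.56
rest_grip [0.43 
[... 631 characters left out ...]
600570678711)
[0.4561 0.0714] [ 0.905  -0.4253] [0.6343 0.0755] 0.14320504125584121
bowl 1181 [0.5006 0.0402 0.1023] [0.6796 0.1904 0.181 ]
knob [ 0.5645 -0.0979  0.0929] [ 0.5518 -0.1091  0.0603] [ 0.5724 -0.0887  0.1133]
rod [ 0.5588 -0.0605  0.0534] [-0.0527  0.5556]
rim 0.64 7888 265 365 223 356
stand 0.55 1672 293 377 185 249
tool_rest 0.56 799 316 376 185 225
clamp_lever 0.45 175 293 325 190 227
stand [0.5494 0.0227 0.0042] 0.56
rest_grip [0.4292 0.0816 0.118 ] 0.83
lever_knob [ 0.559  -0.1025  0.0819] 0.73
rim [0.5988 0.1258 0.1111] 0.94
stand [0.5472 0.0219 0.0022] 0.87
rest_grip [0.4312 0.0825 0.1173] 0.66
lever_knob [ 0.5589 -0.099   0.0833] 0.45
rim [0.6009 0.1249 0.1094] 0.83
2.6
```

Top view: post at (305,190), rest arm ending at (278,240) and pointing towards the robot. The lever knob is at (346,186) and the bowl mouth at about (267,175). The lathe yaw comes out at about 9.7°, the arm now lies at azimuth 154.7° and should go to 99.7°, and the knob is at about (0.559,-0.103). The post-to-rim-plane distance works out at 62 mm, as it should.

>>> drive_tool --pt "0 0 6.3 33 48 5 60" --pt "0 0 6.3 33 48 5 60" --pt "0 0 6.3 33 48 5 60" --pt "0 0 6.3 33 48 5 60" --pt "0 0 6.3 33 48 5 60" --pt "0 0 6.3 33 48 5 60" --pt "0 0 6.3 33 48 5 60" --pt "0 0 6.3 33 48 5 60" --pt "0 0 6.3 33 48 5 60" --pt "0 0 6.3 33 48 5 60" --force 15

```text
t: 3.85
position: [0.5679, -0.0874, 0.2341]
tool_rot: [0.003, 0.729, 0.685, 0.0]
ft_force: [0.8, -1.1, -0.0]
grip_width: 0.0598
```

>>> drive_tool --pt "0 0 0 -5 -9 0 60" --pt "0 0 0 -3 -6 0 60" --pt "0 0 0 0 0 -25 50" --pt "0 0 0 0 0 -25 50" --pt "0 0 0 0 0 -25 50" --pt "0 0 0 0 0 -10 50" --pt "0 0 0 0 0 0 50" --pt "0 0 0 0 0 0 50" --pt "0 0 0 0 0 0 50" --pt "0 0 0 0 0 0 50"

```text
t: 5.1
position: [0.5604, -0.1053, 0.1501]
tool_rot: [0.005, 0.73, 0.683, 0.001]
ft_force: [-0.9, 0.3, -0.2]
grip_width: 0.0499
```

```bash
cat > st.py <<'E'
from h import *
import sys
np.set_printoptions(precision=4,suppress=True)
s=robot.observe(); q=s["tool_rot"]
from scipy.spatial.transform import Rotation as R
M=R.from_quat(np.r_[q[1:],q[0]]).as_matrix()
print(s["t"],s["position"],"yaz",np.degrees(np.arctan2(M[1,1],M[0,1])),"z",M[:,2],"F",s["ft_force"],s["grip_width"])
tag=sys.argv[1]
for n,(a,b,c_,d) in {"top":(50,260,200,370),"scene":(120,320,230,400)}.items():
    c=cam(n); cv2.imwrite(f"pics/{n}{tag}.png",cv2.resize(c["image"][a:b,c_:d],None,fx=2.8,fy=2.8,interpolation=2)[...,::-1])
    for qn in ["rest_grip","lever_knob"]:
        for r in robot.tip_of(n,qn)[:1]:
            p=w(c,r["centre"]); print(n,qn,p,r["conf"],"az",np.degrees(np.arctan2(p[1]-.0225,p[0]-.548)))
    P=cloud(c)[c["depth"]>0]; x,y,z=P.T; rr=np.hypot(x-.548,y-.0225); az=np.degrees(np.arctan2(y-.0225,x-.548))
    A=P[(rr>.05)&(rr<.18)&(z>.118)&(z<.146)&(az>60)&(az<175)]
    a0=np.median(np.degrees(np.arctan2(A[:,1]-.0225,A[:,0]-.548)))
    for k in range(4):
        dirv=np.r_[np.cos(np.radians(a0)),np.sin(np.radians(a0))]; o=(A[:,:2]-[.548,.0225])
        lat=o@[-dirv[1],dirv[0]]; B=A[abs(lat)<.016]
        if len(B)<20: break
        v=np.linalg.svd(B[:,:2]-B[:,:2].mean(0))[2][0]; v=v*np.sign(v@dirv); a0=np.degrees(np.arctan2(v[1],v[0]))
    print(n,"arm az",a0,len(B))
E
python3 st.py a
```

```text
5.1 [ 0.5604 -0.1053  0.1501] yaz -3.763136792583284 z [ 0.0082 -0.0052 -1.    ] F [-0.8956  0.3454 -0.1919] 0.04990498336809154
top rest_grip [0.4226 0.082  0.1209] 0.84 az 154.61071702567517
top arm az 154.5430640067816 264
scene lever_knob [ 0.5588 -0.1032  0.082 ] 0.71 az -85.09251717796113
scene arm az 154.8183799981764 242
```

```bash
cd pics; python3 -c "
import cv2,numpy as np
a=cv2.imread('topa.png');b=cv2.imread('scenea.png');b=cv2.resize(b,(400,470));a=cv2.resize(a,(390,470));cv2.imwrite('ab1.png',np.hstack([a,b]))"
```

```text
(no output)
```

View pics/ab1.png

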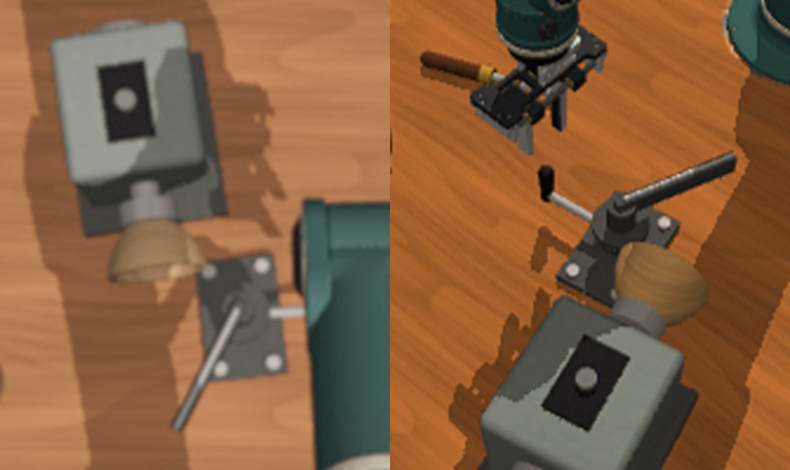

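The two views show the gripper above the knob (knob at about (545,180) on the right), with nothing in the way of a straight descent.

>>> drive_tool --pt "0 0 -0.5 -1 2 0 50" --pt "0 0 0 0 0 -20 50" --pt "0 0 0 0 0 -20 50" --pt "0 0 0 0 0 -20 50" --pt "0 0 0 0 0 -15 50" --pt "0 0 0 0 0 -10 50" --pt "0 0 0 0 0 0 50" --pt "0 0 0 0 0 0 10" --pt "0 0 0 0 0 0 10" --pt "0 0 0 0 0 0 10" --force 15

```text
t: 6.65
position: [0.5602, -0.1025, 0.0639]
tool_rot: [0.006, 0.734, 0.68, 0.002]
ft_force: [3.6, -0.3, -0.9]
grip_width: 0.0234
```

>>> drive_tool --pt "0 0 -4.2 -9.2 -0.5 0 10" --pt "0 0 -4.2 -9.2 0.2 0 10" --pt "0 0 -4.2 -9.2 0.9 0 10" --pt "0 0 -4.2 -9.1 1.5 0 10" --pt "0 0 -4.2 -8.9 2.2 0 10" --pt "0 0 -4.2 -8.7 2.9 0 10" --pt "0 0 -4.2 -8.5 3.5 0 10" --pt "0 0 -4.2 -8.2 4.1 0 10" --pt "0 0 -4.2 -7.9 4.7 0 10" --pt "0 0 0 0 0 0 10"

```text
t: 7.9
position: [0.4805, -0.0813, 0.0639]
tool_rot: [0.007, 0.918, 0.396, 0.002]
ft_force: [-2.0, 2.0, -4.7]
grip_width: 0.0229
```

```bash
python3 st.py b; cd pics; python3 -c "
import cv2,numpy as np
a=cv2.imread('topb.png');b=cv2.imread('sceneb.png');b=cv2.resize(b,(400,470));a=cv2.resize(a,(390,470));cv2.imwrite('ab2.png',np.hstack([a,b]))"
```

```text
7.9 [ 0.4805 -0.0813  0.0639] yaz -43.29026965697638 z [ 0.0092 -0.0111 -0.9999] F [-1.9987  1.9702 -4.7234] 0.02290146332677398
top rest_grip [0.4275 0.079  0.1215] 0.55 az 154.8780875818187
top arm az 154.45563281676675 266
scene rest_grip [0.4305 0.0844 0.1178] 0.79 az 152.19963407761745
scene lever_knob [ 0.4801 -0.081   0.0805] 0.58 az -123.26518373146676
scene arm az 154.9255959746135 244
```

View pics/ab2.png

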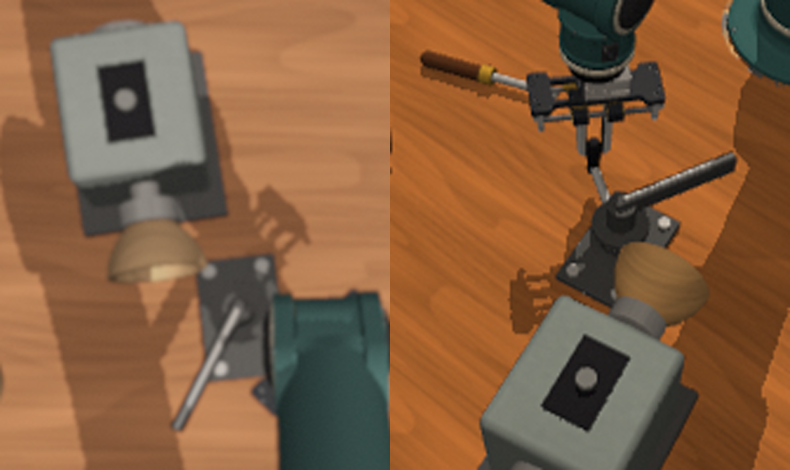

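The lever is at -123.3° on the network's reading, so it has turned about 0.67 rad and the rest is free. The arm is unchanged at 154.6°. Next I release the lever and go to the rest.

>>> drive_tool --pt "0 0 0 0 0 0 50" --pt "0 0 0 0 0 0 50" --pt "0 0 0 0 0 25 50" --pt "0 0 0 0 0 35 50" --pt "0 0 0 0 0 40 50" --pt "0 0 8 0 0 30 50" --pt "0 0 10 0 0 20 50" --pt "0 0 10 -5 15 0 50" --pt "0 0 10 -10 25 0 50" --pt "0 0 10 -10 25 0 50"

```text
t: 9.45
position: [0.4591, -0.0191, 0.2217]
tool_rot: [0.009, 0.67, 0.743, 0.008]
ft_force: [0.1, -0.1, 0.4]
grip_width: 0.0497
```

>>> drive_tool --pt "0 0 10 -5 25 0 50" --pt "0 0 10 -5 25 0 50" --pt "0 0 10 -5 20 0 50" --pt "0 0 10 -4 15 0 50" --pt "0 0 10 0 10 0 50" --pt "0 0 8 0 0 0 50" --pt "0 0 0 0 0 0 50" --pt "0 0 0 0 0 0 50" --pt "0 0 0 0 0 0 50" --pt "0 0 0 0 0 0 50"

```text
t: 10.7
position: [0.4414, 0.0792, 0.2244]
tool_rot: [0.007, 0.211, 0.977, 0.013]
ft_force: [0.1, 0.3, -0.5]
grip_width: 0.0499
```

```bash
python3 st.py c
```

```text
10.7 [0.4414 0.0792 0.2244] yaz 65.62109992502349 z [ 0.0198  0.022  -0.9996] F [ 0.0658  0.3332 -0.4679] 0.04993729083687792
top lever_knob [ 0.482  -0.0824  0.0817] 0.61 az -122.15319965552564
top arm az -2.655813818988363 0
scene rest_grip [0.4292 0.0794 0.1194] 0.78 az 154.42076140925087
scene lever_knob [ 0.4802 -0.0798  0.0854] 0.69 az -123.51585651059783
scene arm az 154.85038475705792 238
```

>>> drive_tool --pt "-1.2 1.1 -0.9 -15 1 0 50" --pt "0 0 0 0 0 -20 50" --pt "0 0 0 0 0 -28 50" --pt "0 0 0 0 0 -28 50" --pt "0 0 0 0 0 -25 50" --pt "0 0 0 0 0 -20 50" --pt "0 0 0 0 0 -4 50" --pt "0 0 0 0 0 0 50" --pt "0 0 0 0 0 0 50" --pt "0 0 0 0 0 0 50"

```text
t: 12.25
position: [0.4273, 0.0806, 0.098]
tool_rot: [0.002, 0.219, 0.976, 0.001]
ft_force: [0.5, 0.1, 0.0]
grip_width: 0.0506
```

```bash
python3 st.py d; cd pics; python3 -c "
import cv2,numpy as np
a=cv2.imread('topd.png');b=cv2.imread('scened.png');b=cv2.resize(b,(400,470));a=cv2.resize(a,(390,470));cv2.imwrite('ab3.png',np.hstack([a,b]))"
```

```text
12.25 [0.4273 0.0806 0.098 ] yaz 64.68399265832174 z [ 0.004   0.0006 -1.    ] F [0.5354 0.1142 0.0064] 0.05056174696084232
top lever_knob [0.5458 0.0244 0.0024] 0.73 az 138.6806646584596
top arm az 3.3404345589697337 2
scene rest_grip [0.4313 0.0831 0.1184] 0.93 az 152.57438831636685
scene lever_knob [ 0.4785 -0.0827  0.0827] 0.52 az -123.46354763315225
scene arm az 155.39862808194928 185
```

View pics/ab3.png

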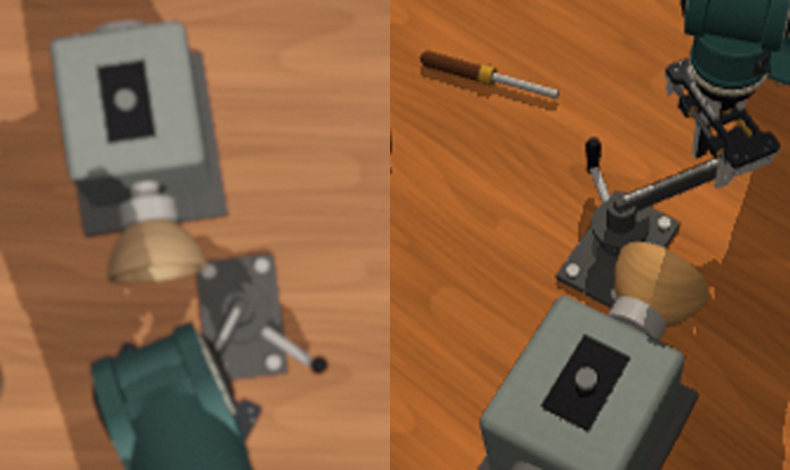

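Right view: the fingers straddle the arm at about (735,165), and the lever stands free at (593,160). Now I close and start swinging.

>>> drive_tool --pt "0 0 0 0 0 2 5" --pt "0 0 0 0 0 0 5" --pt "0 0 0 0 0 0 5" --pt "0 0 -4 4.3 8.4 0 5" --pt "0 0 -4 4.9 8.0 0 5" --pt "0 0 -4 5.4 7.7 0 5" --pt "0 0 -4 6.0 7.3 0 5" --pt "0 0 -4 6.5 6.9 0 5" --pt "0 0 -4 6.9 6.4 0 5" --pt "0 0 0 0 0 0 5" --force 20

```text
t: 13.8
position: [0.4617, 0.1259, 0.0996]
tool_rot: [0.001, 0.423, 0.906, -0.0]
ft_force: [2.2, 1.5, 0.0]
grip_width: 0.0159
```

```bash
python3 st.py e
```

```text
13.8 [0.4617 0.1259 0.0996] yaz 39.98153308114259 z [ 0.0022 -0.0016 -1.    ] F [2.1698 1.484  0.042 ] 0.01589511501463759
top lever_knob [ 0.4803 -0.0812  0.0784] 0.67 az -123.12607752729073
top arm az 133.44107271513897 66
scene rest_grip [0.4645 0.129  0.1176] 0.91 az 128.09074614449784
scene lever_knob [ 0.4802 -0.0836  0.0823] 0.6 az -122.57424196083512
scene arm az 131.3349060565782 150
```

>>> drive_tool --pt "0 0 -3.8 7.0 5.5 0 5" --pt "0 0 -3.8 7.4 5.0 0 5" --pt "0 0 -3.8 7.7 4.5 0 5" --pt "0 0 -3.8 8.0 4.0 0 5" --pt "0 0 -3.8 8.2 3.5 0 5" --pt "0 0 -3.8 8.5 2.9 0 5" --pt "0 0 -3.8 8.6 2.3 0 5" --pt "0 0 -3.6 8.4 1.7 0 5" --pt "0 0 0 0 0 0 5" --pt "0 0 0 0 0 0 5"

```text
t: 15.35
position: [0.523, 0.1558, 0.0996]
tool_rot: [-0.001, 0.647, 0.762, -0.002]
ft_force: [3.6, 1.5, -2.2]
grip_width: 0.016
```

```bash
python3 st.py f; cd pics; python3 -c "
import cv2,numpy as np
a=cv2.imread('topf.png');b=cv2.imread('scenef.png');b=cv2.resize(b,(400,470));a=cv2.resize(a,(390,470));cv2.imwrite('ab4.png',np.hstack([a,b]))"
```

```text
15.35 [0.523  0.1558 0.0996] yaz 9.359639044214298 z [-0.0034 -0.0013 -1.    ] F [ 3.5984  1.5053 -2.2165] 0.0159609703157809
top lever_knob [ 0.4794 -0.0833  0.0839] 0.43 az -122.96520735038976
top arm az 99.59654269091837 86
scene rest_grip [0.5256 0.1577 0.1166] 0.61 az 99.4214825979651
scene lever_knob [ 0.4799 -0.0822  0.0834] 0.63 az -123.04164571930218
scene arm az 101.8825862799661 110
```

View pics/ab4.png

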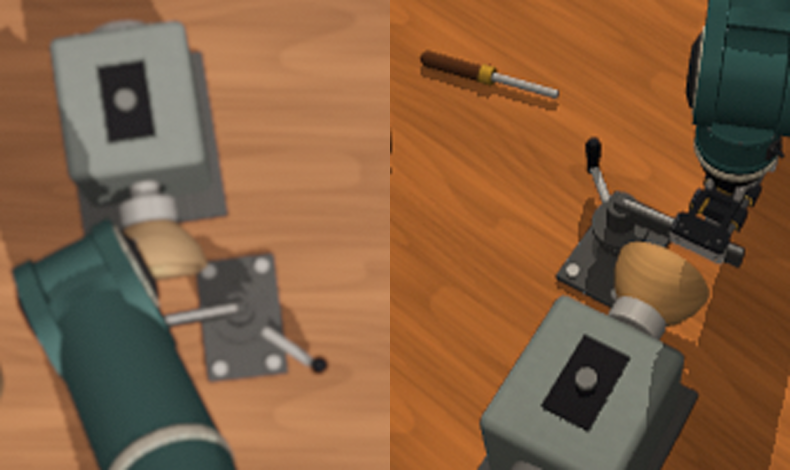

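The fingers read 99.4° and the position gives 100.6°, against a target of 99.7°. I let go, rise and measure the arm unobstructed before tightening.

>>> drive_tool --pt "0 0 0 0 0 0 40" --pt "0 0 0 0 0 0 40" --pt "0 0 0 0 0 15 40" --pt "0 0 0 0 0 30 40" --pt "0 0 0 0 0 40 40" --pt "0 0 0 0 0 30 40" --pt "0 0 -5 -5 -30 10 50" --pt "0 0 -5 -5 -55 0 50" --pt "0 0 -5 -10 -60 0 50" --pt "0 0 -5 -10 -60 0 50"

```text
t: 16.9
position: [0.4896, -0.051, 0.2363]
tool_rot: [-0.002, 0.771, 0.637, -0.0]
ft_force: [0.7, 0.0, 0.1]
grip_width: 0.0497
```

>>> drive_tool --pt "0 0 -6 -5 -40 0 50" --pt "0 0 -6 -5 -30 0 50" --pt "0 0 -6 0 0 0 50" --pt "0 0 -6 0 0 0 50" --pt "0 0 -6 0 0 0 50" --pt "0 0 0 0 0 0 50" --pt "0 0 0 0 0 0 50" --pt "0 0 0 0 0 0 50" --pt "0 0 0 0 0 0 50" --pt "0 0 0 0 0 0 50"

```text
t: 18.15
position: [0.4771, -0.1276, 0.2436]
tool_rot: [-0.0, 0.913, 0.407, 0.002]
ft_force: [0.3, 0.4, 0.3]
grip_width: 0.0501
```

```bash
cat > m.py <<'E'
from h import *
# precise: lathe top face & arm
for n in ("top","scene"):
    c=cam(n); P=cloud(c); im=c["image"]; D=c["depth"]>0
    x,y,z=P[...,0],P[...,1],P[...,2]
    g=D&(x>.68)&(x<.93)&(y>.04)&(y<.29)&(z>.178)&(z<.215)
    q=P[g]; zt=np.median(q[:,2])
    r=cv2.minAreaRect((q[:,:2]*1000).astype(np.float32)); print(n,"lathe",zt,r)
    # moment-free edge fit: for face side edges use mask contour
    o=q[:,:2]-q[:,:2].mean(0)
    best=[]
    for a in np.arange(0,20,.25):
        R=np.radians(a); u=o@[np.cos(R),np.sin(R)]; v=o@[-np.sin(R),np.cos(R)]
        pr=np.percentile
        best.append(((pr(u,99)-pr(u,1))*(pr(v,99)-pr(v,1)),a))
    print("  lathe best",min(best), [round(b[1],2) for b in sorted(best)[:5]])
    rr=np.hypot(x-.548,y-.0225)
    dark=D&(rr>.035)&(rr<.172)&(z>.118)&(z<.148)&(y>.03)&(x<.56)&(x>.45)
    A=P[dark][:,:2]; 
    for k in range(3):
        m=A.mean(0); v=np.linalg.svd(A-m)[2][0]; v*=np.sign(v[1]); lat=(A-m)@[-v[1],v[0]]; A=A[abs(lat)<.013]
    print("  arm az",np.degrees(np.arctan2(v[1],v[0])),len(A),m, "offset from post", (np.array([.548,.0225])-m)@[-v[1],v[0]])
E
python3 m.py; python3 st.py g; cd pics; python3 -c "
import cv2,numpy as np
a=cv2.imread('topg.png');b=cv2.imread('sceneg.png');b=cv2.resize(b,(400,470));a=cv2.resize(a,(390,470));cv2.imwrite('ab5.png',np.hstack([a,b]))"
```

```text
top lathe 0.18955468584147717 ((799.9080200195312, 160.59075927734375), (190.01937866210938, 169.7484130859375), 10.040745735168457)
  lathe best (np.float64(0.030048449116817574), np.float64(9.25)) [np.float64(9.25), np.float64(9.5), np.float64(9.75), np.float64(10.75), np.float64(9.0)]
  arm az 101.3636209597428 291 [0.52498736 0.12227239] offset from post -0.0029028736084101663
scene lathe 0.19117571470189187 ((806.3389282226562, 163.95904541015625), (188.77508544921875, 170.68646240234375), 10.372563362121582)
  lathe best (np.float64(0.02993915303896891), np.float64(9.25)) [np.float64(9.25), np.float64(10.0), np.float64(10.75), np.float64(10.25), np.float64(9.75)]
  arm az 101.6554332199141 314 [0.53381097 0.12430632] offset from post 0.006671024940880732
18.25 [ 0.4771 -0.1276  0.2436] yaz -41.988338171700704 z [ 0.0034  0.0019 -1.    ] F [ 0.4135 -1.1192 -0.5132] 0.05007580143764813
top rest_grip [0.5234 0.1535 0.119 ] 0.73 az 100.62952391477151
top lever_knob [ 0.4777 -0.0809  0.078 ] 0.48 az -124.21874478149378
top arm az 101.29305336679866 255
scene rest_grip [0.5254 0.157  0.1189] 0.71 az 99.51984071290111
scene lever_knob [ 0.4787 -0.0835  0.0822] 0.45 az -123.17091806838212
scene arm az 101.9693984637957 289
```

View pics/ab5.png

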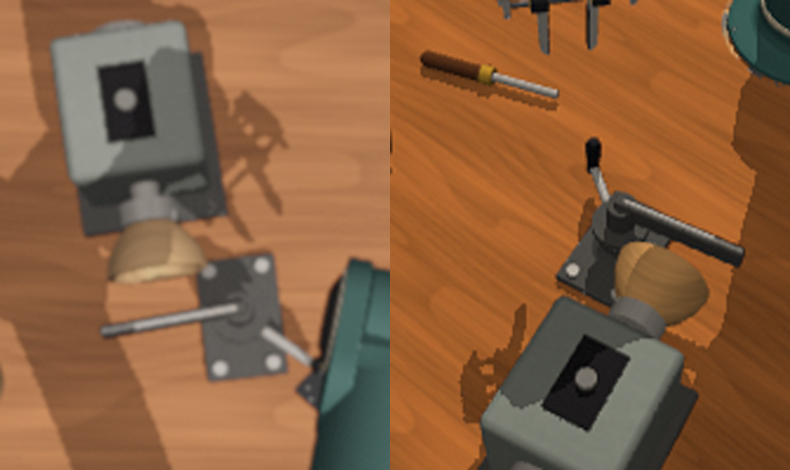

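```bash
cat > ln.py <<'E'
from h import *
def run(n,boxes):
    c=cam(n); g=cv2.cvtColor(c["image"],cv2.COLOR_RGB2GRAY)
    T=np.linalg.inv(c["camera_from_world"])
    def proj(u,v,z):
        d=T[:3,:3]@[(u-c["cx"])/c["fx"],(v-c["cy"])/c["fy"],1]; o=T[:3,3]; return (o+d*(z-o[2])/d[2])[:2]
    lsd=cv2.createLineSegmentDetector(cv2.LSD_REFINE_ADV)
    for l in lsd.detect(g)[0][:,0]:
        if np.hypot(*(l[2:]-l[:2]))<18: continue
        um,vm=(l[0]+l[2])/2,(l[1]+l[3])/2
        for nm,(u0,u1,v0,v1,zs) in boxes.items():
            if u0<um<u1 and v0<vm<v1:
                out=[]
                for z in zs:
                    a,b=proj(l[0],l[1],z),proj(l[2],l[3],z); out.append((round(float(np.degrees(np.arctan2(*(b-a)[::-1]))%180),1),np.round((a+b)/2,3).tolist(),round(float(np.hypot(*(b-a))),3)))
                print(n,nm,np.round(l,1).tolist(),out)
run("top",{"lathe":(215,300,50,160,(.2,.014)),"arm":(230,300,175,205,(.139,.135)),"plate":(284,330,160,225,(.014,))})
run("scene",{"lathe":(262,365,240,360,(.2,.014)),"arm":(318,392,195,240,(.139,.135))})
E
python3 ln.py
```

```text
top lathe [246.60000610351562, 112.80000305175781, 241.5, 79.0999984741211] [(10.0, [0.792, 0.188], 0.097), (10.0, [0.848, 0.217], 0.111)]
top arm [304.3999938964844, 184.3000030517578, 259.5, 193.5] [(102.6, [0.54, 0.081], 0.131), (102.6, [0.541, 0.081], 0.131)]
top lathe [242.10000610351562, 79.4000015258789, 263.3999938964844, 76.0] [(100.2, [0.845, 0.165], 0.06), (100.2, [0.908, 0.191], 0.068)]
top plate [333.20001220703125, 208.0, 315.3999938964844, 194.60000610351562] [(53.9, [0.518, -0.042], 0.069)]
top lathe [266.70001220703125, 110.5, 246.60000610351562, 113.4000015258789] [(99.3, [0.747, 0.152], 0.056), (99.3, [0.797, 0.176], 0.064)]
top arm [259.29998779296875, 196.1999969482422, 301.79998779296875, 188.8000030517578] [(100.9, [0.53, 0.085], 0.123), (100.9, [0.53, 0.085], 0.123)]
top lathe [262.3999938964844, 78.0, 267.29998779296875, 109.69999694824219] [(10.2, [0.799, 0.13], 0.092), (10.2, [0.856, 0.151], 0.104)]
top lathe [231.60000610351562, 130.39999389648438, 287.8999938964844, 120.80000305175781] [(100.9, [0.709, 0.142], 0.158), (100.9, [0.753, 0.165], 0.179)]
top p
[... 3568 characters left out ...]
the [269.6000061035156, 300.20001220703125, 321.1000061035156, 327.1000061035156] [(100.7, [0.897, 0.183], 0.148), (100.7, [0.851, 0.135], 0.175)]
scene lathe [361.20001220703125, 287.79998779296875, 325.5, 356.79998779296875] [(9.9, [0.835, 0.29], 0.198), (9.9, [0.778, 0.262], 0.234)]
scene lathe [282.5, 322.1000061035156, 301.0, 332.3999938964844] [(99.6, [0.929, 0.199], 0.053), (99.6, [0.888, 0.154], 0.063)]
scene lathe [323.70001220703125, 252.0, 340.70001220703125, 260.3999938964844] [(99.6, [0.712, 0.159], 0.052), (99.6, [0.633, 0.106], 0.062)]
scene lathe [280.70001220703125, 329.20001220703125, 302.8999938964844, 341.0] [(100.9, [0.944, 0.212], 0.062), (100.9, [0.905, 0.169], 0.073)]
```

The line fits give lathe yaw about 10.0° and arm about 101.4°, so the arm is about 1.2° short of parallel. There is plenty of time, so I trim it before tightening.

>>> drive_tool --pt "0 0 5 2 30 0 40" --pt "0 0 6 5 40 0 40" --pt "0 0 6 6 45 0 40" --pt "0 0 6 6 45 0 40" --pt "0 0 6 6 45 0 40" --pt "0 0 6 6 40 0 40" --pt "0 0 6 6 25 0 40" --pt "0 0 6 6 10 0 40" --pt "0 0 4 0 0 0 40" --pt "0 0 0 0 0 0 40"

```text
t: 19.9
position: [0.5167, 0.1726, 0.2443]
tool_rot: [-0.002, 0.629, 0.778, 0.003]
ft_force: [0.8, -0.5, 0.4]
grip_width: 0.0402
```

```bash
python3 st.py h|head -1
```

```text
19.9 [0.5167 0.1726 0.2443] yaz 12.077548787353194 z [ 0.0009  0.007  -1.    ] F [ 0.8425 -0.5307  0.4086] 0.040162173273173604
```

>>> drive_tool --pt "0 0 -2.3 6 -12 0 40" --pt "0 0 0 2.5 -4.5 0 40" --pt "0 0 0 0 0 0 40" --pt "0 0 0 0 0 -30 40" --pt "0 0 0 0 0 -30 40" --pt "0 0 0 0 0 -30 40" --pt "0 0 0 0 0 -20 40" --pt "0 0 0 0 0 -20 40" --pt "0 0 0 0 0 -10 40" --pt "0 0 0 0 0 0 40"

```text
t: 21.45
position: [0.5266, 0.1533, 0.1011]
tool_rot: [-0.001, 0.647, 0.762, 0.004]
ft_force: [-0.7, -0.5, 0.5]
grip_width: 0.0401
```

```bash
python3 st.py i|head -1
```

```text
21.45 [0.5266 0.1533 0.1011] yaz 9.315608180806795 z [ 0.0033  0.0073 -1.    ] F [-0.6858 -0.5296  0.4781] 0.04013670187949514
```

>>> drive_tool --pt "0 0 0.4 0 0 0 5" --pt "0 0 0 0 0 0 5" --pt "0 0 0 0 0 0 5" --pt "0 0 0 0 0 0 5" --pt "0 0 0 0 0 0 5" --pt "0 0 0 0 0 0 40" --pt "0 0 0 0 0 0 40" --pt "0 0 0 0 0 25 40" --pt "0 0 0 0 0 40 40" --pt "0 0 0 0 0 40 40"

```text
t: 23.0
position: [0.5257, 0.1528, 0.2076]
tool_rot: [-0.002, 0.645, 0.765, 0.003]
ft_force: [0.4, -0.4, 1.3]
grip_width: 0.0401
```

>>> drive_tool --pt "0 0 -5 -5 -35 20 50" --pt "0 0 -6 -6 -45 0 50" --pt "0 0 -6 -6 -45 0 50" --pt "0 0 -6 -6 -45 0 50" --pt "0 0 -6 -6 -40 0 50" --pt "0 0 -6 -6 -20 0 50" --pt "0 0 -6 -6 0 0 50" --pt "0 0 -6 0 0 0 50" --pt "0 0 -4 0 0 0 50" --pt "0 0 0 0 0 0 50"

```text
t: 24.25
position: [0.4837, -0.0846, 0.2326]
tool_rot: [0.003, 0.917, 0.399, 0.006]
ft_force: [-0.6, -0.6, 0.5]
grip_width: 0.0502
```

```bash
python3 ln.py | grep arm; python3 m.py; python3 st.py j
```

```text
top arm [301.8999938964844, 184.8000030517578, 258.0, 192.6999969482422] [(101.2, [0.541, 0.087], 0.127), (101.2, [0.541, 0.087], 0.127)]
top arm [258.1000061035156, 195.1999969482422, 301.79998779296875, 188.8000030517578] [(99.3, [0.531, 0.087], 0.126), (99.3, [0.532, 0.087], 0.126)]
top arm [284.3999938964844, 194.3000030517578, 246.8000030517578, 199.8000030517578] [(99.4, [0.516, 0.127], 0.108), (99.4, [0.517, 0.128], 0.108)]
top arm [249.3000030517578, 191.60000610351562, 283.29998779296875, 185.3000030517578] [(101.5, [0.541, 0.126], 0.098), (101.5, [0.541, 0.126], 0.099)]
scene arm [326.79998779296875, 205.8000030517578, 378.20001220703125, 229.10000610351562] [(100.0, [0.543, 0.109], 0.175), (100.0, [0.541, 0.108], 0.175)]
scene arm [375.29998779296875, 233.89999389648438, 350.70001220703125, 222.89999389648438] [(100.6, [0.555, 0.157], 0.081), (100.6, [0.552, 0.156], 0.081)]
scene arm [358.20001220703125, 216.6999969482422, 330.6000061035156, 204.39999389648438] [(100.0, [0.538, 0.076], 0.095), (100.0, [0.536, 0.074], 0.095)]
scene arm [377.20001220703125, 223.1999969482422
[... 703 characters left out ...]
679321289062, 170.17239379882812), 10.151090621948242)
  lathe best (np.float64(0.02987411273249837), np.float64(9.75)) [np.float64(9.75), np.float64(9.5), np.float64(10.0), np.float64(9.0), np.float64(9.25)]
  arm az 100.07274265836581 307 [0.53607651 0.12630234] offset from post 0.006415153127324817
24.45 [ 0.4837 -0.0846  0.2325] yaz -42.89745513376496 z [ 0.0128 -0.0008 -0.9999] F [ 0.1333 -0.2594 -0.6864] 0.049829791503664796
top rest_grip [0.5253 0.1535 0.1208] 0.67 az 99.81615327716075
top arm az 99.98181362766123 264
scene rest_grip [0.5297 0.1583 0.1191] 0.9 az 97.68172831654056
scene lever_knob [ 0.4801 -0.0785  0.0832] 0.6 az -123.91471124509691
scene arm az 100.07968634885228 282
```

The arm reads 100.0° in both cameras against a lathe yaw of about 10.0°. I return to the lever, where the earlier grip pose was (0.4805,-0.0813,0.064).

>>> drive_tool --pt "0 0.7 -0.3 -3 3 0 50" --pt "0 0 0 0 0 -25 50" --pt "0 0 0 0 0 -30 50" --pt "0 0 0 0 0 -30 50" --pt "0 0 0 0 0 -30 50" --pt "0 0 0 0 0 -25 50" --pt "0 0 0 0 0 -20 50" --pt "0 0 0 0 0 -6 50" --pt "0 0 0 0 0 0 50" --pt "0 0 0 0 0 0 50"

```text
t: 26.0
position: [0.4807, -0.0798, 0.0633]
tool_rot: [0.0, 0.918, 0.397, -0.001]
ft_force: [0.3, 0.3, -0.1]
grip_width: 0.0499
```

```bash
python3 st.py k|grep -v arm
```

```text
26.0 [ 0.4807 -0.0798  0.0633] yaz -43.260082959622046 z [-0.0009 -0.0009 -1.    ] F [ 0.2645  0.3227 -0.0767] 0.049907092146291535
top rest_grip [0.5226 0.1545 0.1221] 0.96 az 100.89899584327374
scene rest_grip [0.5287 0.1559 0.1143] 0.67 az 98.2227451729887
scene lever_knob [ 0.4788 -0.0812  0.0837] 0.49 az -123.71280561511927
```

>>> drive_tool --pt "0 0 0 0 0 0 10" --pt "0 0 0 0 0 0 10" --pt "0 0 0 0 0 0 10" --pt "0 0 4.2 7.9 -4.7 0 10" --pt "0 0 4.2 8.2 -4.1 0 10" --pt "0 0 4.2 8.5 -3.5 0 10" --pt "0 0 4.2 8.7 -2.9 0 10" --pt "0 0 4.2 8.9 -2.2 0 10" --pt "0 0 4.2 9.1 -1.5 0 10" --pt "0 0 0 0 0 0 10" --force 15

```text
t: 27.55
position: [0.5316, -0.1005, 0.0631]
tool_rot: [0.0, 0.806, 0.592, -0.002]
ft_force: [5.0, 0.1, -0.7]
grip_width: 0.0226
```

```bash
python3 st.py l
```

```text
27.55 [ 0.5316 -0.1005  0.0631] yaz -17.418423740225165 z [-0.0034 -0.003  -1.    ] F [ 4.98    0.1332 -0.746 ] 0.022611300321168662
top rest_grip [0.5244 0.1544 0.1182] 0.84 az 100.14937914565527
top arm az 100.04358367399807 258
scene rest_grip [0.5296 0.1562 0.1176] 0.71 az 97.82148699387137
scene lever_knob [ 0.527  -0.1015  0.0841] 0.62 az -99.60993279520497
scene arm az 100.14602624562453 286
```

>>> drive_tool --pt "0 0 3.6 8 -0.8 0 10" --pt "0 0 3.6 8 -0.3 0 10" --pt "0 0 3.0 7 0.2 0 10" --pt "0 0 1 3 0.2 0 10" --pt "0 0 1 3 0.2 0 10" --pt "0 0 0.5 2 0.2 0 10" --pt "0 0 0.5 2 0.2 0 10" --pt "0 0 0 2 0.2 0 10" --pt "0 0 0 2 0.2 0 10" --pt "0 0 0 2 0.2 0 10"

```text
t: 29.1
position: [0.5661, -0.1011, 0.0629]
tool_rot: [-0.001, 0.732, 0.681, -0.007]
ft_force: [-4.1, -1.4, 6.9]
grip_width: 0.0231
```

```bash
python3 st.py m
```

```text
29.1 [ 0.5661 -0.1011  0.0629] yaz -4.09482129887814 z [-0.0113 -0.0071 -0.9999] F [-4.0585 -1.4495  6.8987] 0.023050466520390712
top rest_grip [0.5232 0.1546 0.1227] 0.78 az 100.61997419945763
top lever_knob [0.5867 0.1221 0.1095] 0.71 az 68.76965190328518
top arm az 99.91030599548556 261
scene rest_grip [0.5265 0.1565 0.1186] 0.64 az 99.11395865040214
scene lever_knob [ 0.5639 -0.1015  0.0832] 0.43 az -82.68501966124302
scene arm az 100.12284134190323 289
```

The TCP is 6 mm beyond where I first gripped the knob, and the stop is not clearly felt yet, so I keep pressing.

>>> drive_tool --pt "0 0 0.5 3 0.3 0 10" --pt "0 0 0.5 3 0.3 0 10" --pt "0 0 0 3 0.3 0 10" --pt "0 0 0 3 0.3 0 10" --pt "0 0 0 3 0.3 0 10" --pt "0 0 0 3 0.3 0 10" --pt "0 0 0 3 0.3 0 10" --pt "0 0 0 3 0.3 0 10" --pt "0 0 0 3 0.3 0 10" --pt "0 0 0 3 0.3 0 10"

```text
t: 30.65
position: [0.5651, -0.1012, 0.0612]
tool_rot: [-0.022, 0.727, 0.686, -0.032]
ft_force: [-25.0, -2.8, 24.0]
grip_width: 0.0227
```

```bash
python3 st.py n
```

```text
30.65 [ 0.5651 -0.1012  0.0612] yaz -3.3813539937032453 z [-0.0761 -0.0118 -0.997 ] F [-24.9679  -2.7759  23.994 ] 0.022719112427121574
top rest_grip [0.5243 0.1542 0.1193] 0.61 az 100.20917303973214
top arm az 100.09396326765568 263
scene rest_grip [0.5289 0.1579 0.1168] 0.61 az 98.04808059713484
scene lever_knob [ 0.5654 -0.102   0.0816] 0.6 az -82.04356637265522
scene arm az 100.21652950326995 291
```

The stop is felt: 25 N with no further motion, and the arm angle unchanged at about 100.1°. I relax, open and lift off.

>>> drive_tool --pt "0 0 0 0 0 0 10" --pt "0 0 0 0 0 0 10" --pt "0 0 0 0 0 0 40" --pt "0 0 0 0 0 0 50" --pt "0 0 0 0 0 0 50" --pt "0 0 0 0 0 15 50" --pt "0 0 0 0 0 30 50" --pt "0 0 0 0 0 40 50" --pt "0 0 0 0 0 40 50" --pt "0 0 0 0 0 30 50"

```text
t: 32.2
position: [0.5638, -0.0991, 0.2231]
tool_rot: [-0.023, 0.726, 0.686, -0.031]
ft_force: [0.1, 0.1, -0.3]
grip_width: 0.0499
```

>>> drive_tool --pt "0 0 0 -20 -50 10 50" --pt "0 0 0 -20 -55 0 50" --pt "0 0 0 -20 -55 0 50" --pt "0 0 0 -20 -55 0 50" --pt "0 0 0 -20 -50 0 50" --pt "0 0 0 -10 -20 0 50" --pt "0 0 0 0 0 0 50" --pt "0 0 0 0 0 0 50" --pt "0 0 0 0 0 0 50" --pt "0 0 0 0 0 0 50"

```text
t: 33.45
position: [0.4526, -0.3878, 0.2458]
tool_rot: [-0.018, 0.724, 0.689, -0.028]
ft_force: [0.9, -0.4, -0.6]
grip_width: 0.05
```

```bash
python3 st.py o; python3 m.py; python3 ln.py|grep -E "arm|plate"; cd pics; python3 -c "
import cv2,numpy as np
a=cv2.imread('topo.png');b=cv2.imread('sceneo.png');b=cv2.resize(b,(400,470));a=cv2.resize(a,(390,470));cv2.imwrite('ab6.png',np.hstack([a,b]))"; cd ..
python3 - <<'E'
from h import *
for n in("scene","top"):
    c=cam(n); save(c,n+"_end.png"); P=cloud(c)[c["depth"]>0]; x,y,z=P.T
    K=P[(x>.5)&(x<.62)&(y>-.14)&(y<-.08)&(z>.06)&(z<.12)]; print("knob",K.mean(0),K.min(0),K.max(0))
    for q in ["gouge","mallet","spare_blank"]:
        for r in robot.tip_of(n,q)[:1]: print(q,w(c,r["centre"]).round(3),r["conf"])
E
```

```text
33.45 [ 0.4526 -0.3878  0.2458] yaz -2.865525788915435 z [-0.0647 -0.0129 -0.9978] F [ 0.9243 -0.4431 -0.5687] 0.05000809388333059
top rest_grip [0.5223 0.1551 0.122 ] 0.82 az 100.97517287589213
top lever_knob [ 0.5674 -0.1043  0.0776] 0.71 az -81.29188966015215
top arm az 100.1345654935571 259
scene rest_grip [0.5304 0.1575 0.1169] 0.89 az 97.43073641860826
scene lever_knob [ 0.5686 -0.1003  0.0824] 0.46 az -80.47644078997403
scene arm az 100.04857996761218 287
top lathe 0.1893920116207315 ((799.7810668945312, 160.40914916992188), (189.0828857421875, 169.7831268310547), 9.856280326843262)
  lathe best (np.float64(0.030015093193138588), np.float64(10.0)) [np.float64(10.0), np.float64(10.25), np.float64(9.75), np.float64(9.25), np.float64(8.5)]
  arm az 99.95934569158662 292 [0.52755115 0.12356188] offset from post -0.0026621158022416894
scene lathe 0.19106733304850598 ((806.6597900390625, 163.98956298828125), (188.53280639648438, 170.09266662597656), 9.894309043884277)
  lathe best (np.float64(0.03001822461287819), np.float64(8.75)) [np.float64(8.75), np.float64(9.75), np.float64(9.0
[... 983 characters left out ...]
578, 376.20001220703125, 228.1999969482422] [(100.1, [0.541, 0.122], 0.134), (100.1, [0.539, 0.121], 0.135)]
scene arm [334.0, 203.8000030517578, 352.70001220703125, 212.8000030517578] [(98.0, [0.533, 0.068], 0.066), (98.0, [0.531, 0.067], 0.066)]
knob [ 0.5715145  -0.09712078  0.09314056] [ 0.55971982 -0.10942553  0.06143253] [ 0.58024118 -0.08927287  0.11409063]
gouge [ 0.437 -0.354 -0.004] 0.79
mallet [ 0.631 -0.404 -0.002] 0.67
spare_blank [ 0.453  0.401 -0.001] 0.93
knob [ 0.56165557 -0.10288781  0.10233624] [ 0.5525147  -0.11263498  0.06017347] [ 0.57396853 -0.09193887  0.11200891]
gouge [ 0.43  -0.358 -0.002] 0.56
mallet [ 0.624 -0.402  0.003] 0.92
spare_blank [0.455 0.393 0.003] 0.73
```

View pics/ab6.png

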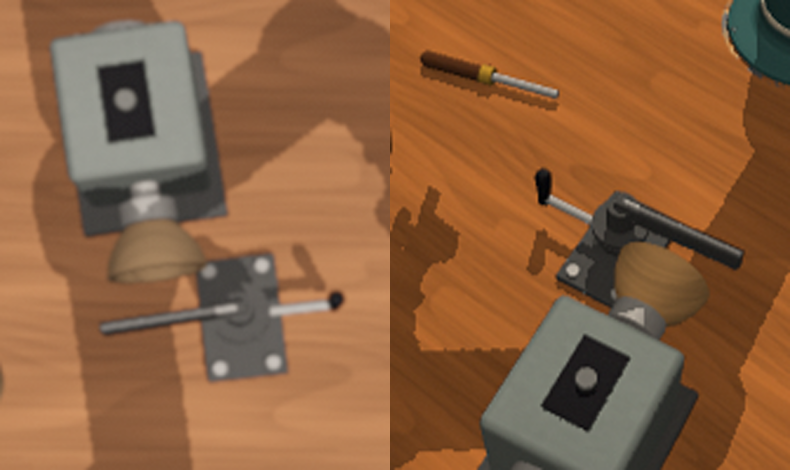

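Top view: the rest arm runs from (105,328) to (237,308), parallel to the lathe front. The lever runs from (270,312) to (337,299), along the plate's -y: the rod line is at 98.2° and the plate edges at 97.9°, 7.5° and 8.6°. The bystanders read as they did at the start, so I hand in.

```bash
python3 -c "
from workcell import robot
print(robot.observe()['t']); print(robot.job_done())"
```

```text
34.35
the job is handed in; nothing more can be done
None
```

The tool rest is set for hollowing and the job was handed in at 34.35 s, inside the 72 s limit. No verdict was reported.

**What I did**
- I turned the lever clockwise by about 0.67 rad, which freed the rest.
- I gripped the rest and swung it in from 154.7° to about 101.4°, then let go and measured it. It was about 1.4° off, so I trimmed it to 100.0°.
- I tightened the lever until it stopped, pressing with about 25 N and no further motion. I then let go and backed the arm away.

**Last checks**
- **Rest angle:** the depth fits put the arm at 100.0–100.3°, and the lathe yaw is about 9.9°. The error is under about 0.5°, and tightening did not change the angle.
- **Lever:** its rod line is at 98.2° against the plate edges at 97.5–98.6°, so it is home. It ended about 3° further round than where I first found it, so it was probably not quite tight at the start.
- **Bystanders:** the gouge, mallet and blank read where they were at the start, within detector noise.

**Disagreements**
- The network's rest point in the scene camera gave 97.4–99°. The top camera (about 101°) and the depth fits do not support that.
- One scene line fit of the arm read 98.0°, while most of the others read about 100°.
- The lathe's minimum-area fit in the scene camera once gave 8.75°, with its next-best values at 9–10°.

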